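# Put the bench tools back on their own shadow boards

## Robot

A 6-joint arm with a two-finger parallel gripper is mounted at the origin on the work surface. World frame = base frame: x ahead of the robot, y to its left, z up, the work surface at z = 0. Lengths are in m, angles in rad, forces in N, time in s.
With the tool pointing down it reaches from about 0.25 to 0.775 m from the base axis. Payload 4 kg.
Tool frame: the origin (TCP) lies midway between the tips of the shut fingers; the grasp point (between the pads) lies grip_point_offset behind it (grip_point_offset is the distance from the TCP to the grasp point, in m); z points along the fingers, y is the line along which they close (so a half turn about z gives the same grasp; the last joint's range is limited). The gripper opens to 94 mm and grips with 3 to 60 N. Pads are 16 mm wide; open, the fingers measure 119 mm over their backs; the gripper's body (75 mm by 177 mm) begins 78 mm behind the grasp point.
Start: joints at [-1.287, 0.087, 1.371, -0, 1.684, -0.103], TCP at [0.207, -0.509, 0.206] pointing down, gripper open.
Joint ranges: [-3.1, 3.1], [-0.76, 2.03], [0.27, 2.55], [-1.08, 4.22], [0.17, 2.65], [-2.57, 2.57]. Speed limits (rad/s): [2.79, 2.79, 3.14, 3.14, 3.14, 3.14].

## Interface

Orientations are given as [roll, pitch, yaw] about the fixed x, y, z axes, in that order (R = Rz(yaw) Ry(pitch) Rx(roll)).
In Python, from bench import * gives the robot as it stands. The module is installed in compiled form; this text tells all that it offers.
- The arm moves only by the tool apply_moves, never from a script. Its argument "commands" is a list of rows, each a list of 7 numbers: the turn, a rotation vector about the world's x, y, z in rad, then the shift along the world's x, y, z in m, then the opening in per cent of the stroke, from 0 (shut) to 100 (fully open). In form: [[ax, ay, az, x, y, z, jaw], ...]. A call has exactly 5 rows; each row is the pose to reach, as a shift and turn from the pose commanded when the call began; what a row does not reach only later rows make up. A row lasts 1/10 s, in which the tool goes at most 50 mm and 8.59 degrees, less where a joint would pass 70% of its speed; a pose out of reach is approached as far as the arm can. A call with a gripper value outside its range is refused whole. The fingers move at their own pace and stop on an object; the grip force is fixed at half the most. Time passes only in rows, so rows that repeat a pose let the fingers close, or fill a call up. It gives the time, the measured TCP pose, the force, the opening and the grip force at its end, in the units of the state.
- get_obs(): the state, without advancing time (a new reading comes with each control period).
- snapshot(name): name is "side" or "top" or "wrist"; returns a dict with "pixels" (420x560x3 uint8, red, green, blue), "vertical_fov" (degrees; the focal length in pixels is half the picture's height over the tangent of half this angle, whatever the lens; pixels are square), "cx", "cy" (the principal point, pixels), "rvec" (rotation vector, rad) and "tvec" (3), from world to camera coordinates, as OpenCV has them. Camera axes: x right, y down, z forward; pixel columns grow to the right and rows downward; lengths in m; the calibration is good to about 2 mm. A picture is of the moment at which its call begins. There is no depth.
- close_job(): hands the job in; it is judged then, once.
Trained networks look in the newest picture that a camera, given by its name, has taken for a name from the list of things; names that differ only in an ending like _2 or _b are one class to them, and where a whole thing is asked for, a point or a joint stands for the part that bears it (a point fixed in the world has none). Each returns a list of dicts, best first, with "score" (0 to 1); they miss things now and then, are a little off and sometimes report something else, mostly with a low value. They report only what shows in the picture. A call takes as long as a camera call. They do not tell look-alikes from the thing itself.
- masks_of(camera, query): "mask" (420x560 bool, what is visible of it) and "extent" ([left, top, right, bottom] in pixels, round what is visible of it).
- place_of(camera, query): "pixel" ([column, row] in pixels: a listed point, or the origin of a listed thing).
The state is a dict: "time": time; "joint_positions": joint angles; "qvel": joint speeds; "joint_torque": joint torques, N m; "tool_pos": TCP position; "ee_rot": TCP orientation; "wrist_force": force on the tool from outside, world axes, zero at the start; "wrist_torque": the same for the moment, N m; "width": finger opening in m; "finger_force": force on a finger pad.
Only numpy, scipy, OpenCV 4.12 (cv2) and the standard library are available. Lean on these libraries where they do the work, as an engineer would, in place of code of your own. Each camera call takes 0.05 s, during which the arm holds its last target. There are 200 camera calls.

## Task

The block plane, the wax tin, the cork sanding block and the oilstone have been left on one another's shadow boards. Lay each one upright and squarely on the black shadow of its own shape (long ones either way round), parking things on the bare spare board on the way to make room; at the end all four lie on their own boards and the spare board is empty again.

Things in the scene. Friction and masses are not known exactly. Their poses are not given: they have to be found in the camera images.
- plane_center (a point): Small block plane of dark steel with a light metal cap, a brass screw and a dark wooden knob on top. Its body is 135 mm long (its x), 50 mm wide (its y) with straight parallel sides in the middle 85 mm and round ends, 34 mm high; 50 mm high over the knob, which stands 46 mm towards +x. The point lies on its middle, 20 mm above its sole; z up. About 0.45 kg.
- tin_center (a point): Round closed metal wax tin, 60 mm in diameter, 46 mm high, standing. The point lies on its axis, 23 mm above its foot; z up. About 0.2 kg.
- cork_center (a point): Sanding block, brown cork below and dark wood on top: 90 mm long (its x), 56 mm wide (its y), 40 mm high. The point is its centre, 20 mm above its underside; z up. About 0.12 kg.
- stone_center (a point): Oilstone, a slim two-coloured bar (grey below, red-brown on top): 140 mm long (its x), 34 mm wide (its y), 30 mm high. The point is its centre, 15 mm above its underside; z up. About 0.3 kg.
- place_plane_top (a point): Fixed grey board with two half-round ends, 165 x 94 mm, 12 mm thick, flat, with the black painted shadow of the plane in its middle (139 x 54 mm, round ends). The listed point is the centre of its upper face, 12 mm above the bench; x along its length. At the start a wrong thing lies on it.
- place_tin_top (a point): Fixed grey round board, 112 mm in diameter, 12 mm thick, flat, with the black painted round shadow of the tin in its middle (64 mm). The listed point is the centre of its upper face, 12 mm above the bench; its direction does not matter. At the start a wrong thing lies on it.
- place_cork_top (a point): Fixed grey rectangular board, 122 x 94 mm, 12 mm thick, flat, with the black painted shadow of the sanding block in its middle (94 x 60 mm). The listed point is the centre of its upper face, 12 mm above the bench; x along its length. At the start a wrong thing lies on it.
- place_stone_top (a point): Fixed grey narrow board, 175 x 66 mm, 12 mm thick, flat, with the black painted slim shadow of the oilstone in its middle (144 x 38 mm). The listed point is the centre of its upper face, 12 mm above the bench; x along its length. At the start a wrong thing lies on it.
- spare_top (a point): Fixed bare pale wooden square board, 115 x 115 mm, 12 mm thick, flat, without a shadow: the spare board, empty at the start. The listed point is the centre of its upper face, 12 mm above the bench; x along one edge.
Things that resemble listed ones, but are neither listed nor needed, are in the scene too. There is more than one size of the part that bears stone_center; the job needs the smaller.

How it is judged:
By the outcome, as a careful person would: the job done as asked, in the order asked, and still so for the second after the job is handed in, with the robot touching nothing.
It also fails if it takes over 115 s, if anything falls off the work surface, if the arm or the gripper's body presses on something with over 40 N, if the wrist force passes 120 N, or if a joint passes its speed limit or range.

## Working session

There is one attempt and no reset: what is moved stays moved. The work goes in short steps, Python scripts to look and compute and a tool call to move; the robot and the scene stay as the last step left them, time stands still between calls to the robot, and variables do not carry over. Pictures are saved under pics/ and viewed, at most 14 in all, crops included, and the job is handed in when it is done.

Besides the shell and the picture viewer there is one more tool, called after "Emit:" as name(argument=value, ...), one argument or row to a line, values as JSON. apply_moves: Moves the arm, as the interface text tells. Its arguments: {"type":"object","properties":{"commands":{"type":"array"}},"required":["commands"]}

```bash
mkdir -p pics; cat > h.py <<'E'
from bench import *
import numpy as np, cv2
def cam(s):
    R=cv2.Rodrigues(np.array(s["rvec"],float))[0]; t=np.array(s["tvec"],float).ravel()
    f=s["pixels"].shape[0]/2/np.tan(np.radians(s["vertical_fov"])/2)
    return R,t,f,s["cx"],s["cy"]
def ray(s,px,z):
    R,t,f,cx,cy=cam(s); c=-R.T@t
    px=np.atleast_2d(np.array(px,float))
    d=np.c_[(px[:,0]-cx)/f,(px[:,1]-cy)/f,np.ones(len(px))]@R
    return (c+d*((z-c[2])/d[:,2])[:,None])[:,:2]
def save(s,n): cv2.imwrite(f"pics/{n}.png",cv2.cvtColor(s["pixels"],cv2.COLOR_RGB2BGR))
E
python3 - <<'E'
from h import *
s={}
for c in("top","side"):
    s[c]=snapshot(c); save(s[c],c+"0")
R,t,f,_,_=cam(s["top"]); print(-R.T@t,R.round(2).tolist(),f)
Z=dict(plane_center=.032,tin_center=.035,cork_center=.032,stone_center=.027,place_plane_top=.012,place_tin_top=.012,place_cork_top=.012,place_stone_top=.012,spare_top=.012)
for q in Z:
    for d in place_of("top",q): print(q,np.round(d["pixel"]),round(d["score"],2),ray(s["top"],d["pixel"],Z[q]).round(3).tolist())
print(get_obs())
E
```

```text
[ 0.37681986 -0.02764174  0.92642753] [[0.0, -1.0, -0.01], [-1.0, -0.0, -0.09], [0.09, 0.01, -1.0]] 410.14867762683105
plane_center [174. 222.] 0.75 [[0.44, 0.199]]
tin_center [380. 221.] 0.98 [[0.443, -0.249]]
cork_center [256. 223.] 0.92 [[0.44, 0.02]]
stone_center [416. 335.] 0.61 [[0.199, -0.324]]
stone_center [340. 127.] 0.6 [[0.656, -0.168]]
place_plane_top [260. 219.] 0.76 [[0.45, 0.012]]
place_tin_top [328. 130.] 0.88 [[0.654, -0.143]]
place_cork_top [172. 218.] 0.74 [[0.451, 0.21]]
place_stone_top [376. 222.] 0.91 [[0.444, -0.247]]
spare_top [209. 132.] 0.56 [[0.648, 0.13]]
{'time': 0.55, 'joint_positions': array([-1.28710249e+00,  8.71644011e-02,  1.37067771e+00, -5.16003525e-05,
        1.68363805e+00, -1.03127896e-01]), 'qvel': array([-0.00057026, -0.00088174,  0.00062017,  0.00080921,  0.00102264,
        0.00258183]), 'joint_torque': array([-1.03173992e-03, -3.39704704e+01, -3.02346683e+01,  7.16900895e-02,
        2.39599688e-02, -1.13302937e-05]), 'tool_pos': array([ 0.20745343, -0.5093862 ,  0.20553668]), 'ee_rot': array([3.14148604e+00, 6.25796703e-05, 3.86815911e-01]), 'wrist_force': array([-0.55303285,  0.73965585, -0.25706384]), 'wrist_torque': array([-0.01387774, -0.00940284,  0.05998566]), 'finger_force': 0.0, 'width': 0.0943295783825519}
```

View pics/top0.png

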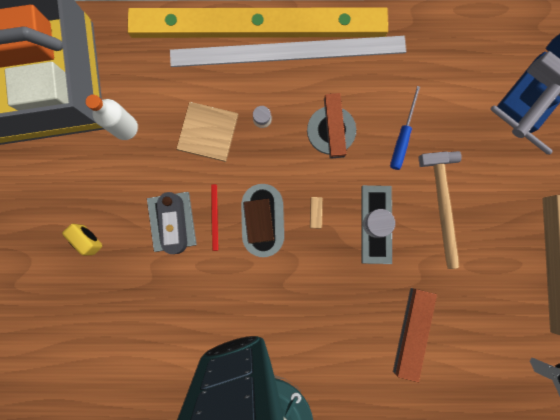

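View pics/side0.png

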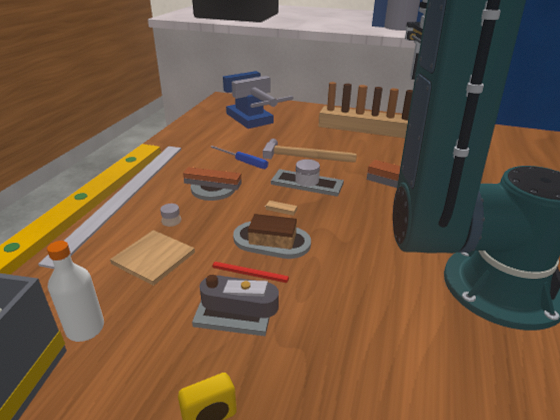

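The picture shows the plane on the cork board (172,222), cork on the plane board (262,220), tin on the stone board (378,223) and the small stone on the tin board (335,127). The spare board is at (208,131). The look-alikes are a small tin at (262,116) and a large stone at (416,335). Next I fit accurate poses.

```bash
cat >> h.py <<'E'
from scipy.optimize import minimize
def stad(L,W):
    r=W/2; a=np.linspace(-np.pi/2,np.pi/2,24); c=np.c_[np.cos(a)*r+L/2-r,np.sin(a)*r]
    return np.r_[c,-c]
def rect(L,W): return np.array([[L,W],[-L,W],[-L,-W],[L,-W]])/2
# name: footprint, z bottom, z top
SH=dict(plane_center=(stad(.135,.05),0,.034),tin_center=(stad(.06,.06),0,.046),cork_center=(rect(.09,.056),0,.04),stone_center=(rect(.14,.034),0,.03),
 place_plane_top=(stad(.165,.094),-.012,0),place_tin_top=(stad(.112,.112),-.012,0),place_cork_top=(rect(.122,.094),-.012,0),place_stone_top=(rect(.175,.066),-.012,0),spare_top=(rect(.115,.115),-.012,0))
K=4
def render(s,n,p,z0=.012):
    R,t,f,cx,cy=cam(s); F,a,b=SH[n]; c,q=np.cos(p[2]),np.sin(p[2])
    xy=F@np.array([[c,q],[-q,c]])+p[:2]
    P=np.r_[np.c_[xy,np.full(len(xy),z0+a)],np.c_[xy,np.full(len(xy),z0+b)]]@R.T+t
    u=(P[:,:2]/P[:,2:]*f+[cx,cy]); h=cv2.convexHull(((u+.5)*K).astype(np.float32))
    m=np.zeros((420*K,560*K),np.uint8); cv2.fillConvexPoly(m,np.round(h*16).astype(np.int32),1,shift=4)
    return cv2.resize(m.astype(np.float32),(560,420),interpolation=cv2.INTER_AREA)
def fit(s,n,mask,p0,ign=None,z0=.012):
    m=mask.astype(np.float32); w=np.ones_like(m) if ign is None else (~ign).astype(np.float32)
    def cost(p):
        r=render(s,n,[p[0]/100,p[1]/100,p[2]/10],z0); return 1-(w*np.minimum(r,m)).sum()/(w*np.maximum(r,m)).sum()
    x0=np.array([p0[0]*100,p0[1]*100,p0[2]*10])
    S=np.array([x0,x0+[1,0,0],x0+[0,1,0],x0+[0,0,1.5]])
    o=minimize(cost,x0,method="Nelder-Mead",options=dict(initial_simplex=S,xatol=.01,fatol=1e-4,maxfev=150))
    return np.array([o.x[0]/100,o.x[1]/100,o.x[2]/10]),o.fun
def near(c,n,px):
    L=masks_of(c,n)
    return min(L,key=lambda d:np.hypot(*(np.mean(np.nonzero(d["mask"]),1)[::-1]-px)))["mask"]
E
python3 - <<'E'
from h import *
import bench; print([x for x in dir(bench) if x[0]!='_'])
s=snapshot("top")
G=dict(plane_center=(171,222,.44,.199,0),tin_center=(380,222,.443,-.249,0),cork_center=(259,222,.44,.02,0),stone_center=(335,127,.656,-.155,.1),
place_plane_top=(262,220,.45,.012,0),place_tin_top=(331,130,.654,-.143,0),place_cork_top=(172,222,.445,.21,0.1),place_stone_top=(377,223,.444,-.247,0),spare_top=(208,131,.648,.13,-.2))
M={n:near("top",n,g[:2]) for n,g in G.items()}
obj=sum(M[n].astype(int) for n in list(G)[:4])>0
ign=cv2.dilate(obj.astype(np.uint8),np.ones((3,3)))>0
for n,g in G.items():
    p,c=fit(s,n,M[n],g[2:],ign if "top" in n else None); print(n,p.round(4),round(c,3),M[n].sum())
np.savez("m.npz",**M)
v=s["pixels"].copy()
for i,n in enumerate(M):
    e=M[n]&~(cv2.erode(M[n].astype(np.uint8),np.ones((3,3)))>0); v[e]=(255,0,255) if i<4 else (0,255,0)
v=cv2.resize(v[80:280,130:420],None,fx=2.7,fy=2.7,interpolation=0); cv2.imwrite("pics/m0.png",v[...,::-1])
E
```

```text
['IKError', 'close_job', 'get_obs', 'grip_point_offset', 'masks_of', 'place_of', 'snapshot']
plane_center [0.4397 0.2061 0.1188] 0.055 1472
tin_center [ 0.439  -0.2463  0.1185] 0.039 776
cork_center [0.4436 0.0138 0.126 ] 0.08 1048
stone_center [ 0.658  -0.1535  0.0754] 0.058 1178
place_plane_top [0.4486 0.0081 0.0392] 0.045 1571
place_tin_top [ 0.6554 -0.15    0.0852] 0.037 1106
place_cork_top [0.4453 0.2137 0.1531] 0.099 1009
place_stone_top [ 0.439  -0.2474 -0.0214] 0.025 1708
spare_top [ 0.6522  0.1356 -0.2431] 0.022 2564
```

View pics/m0.png

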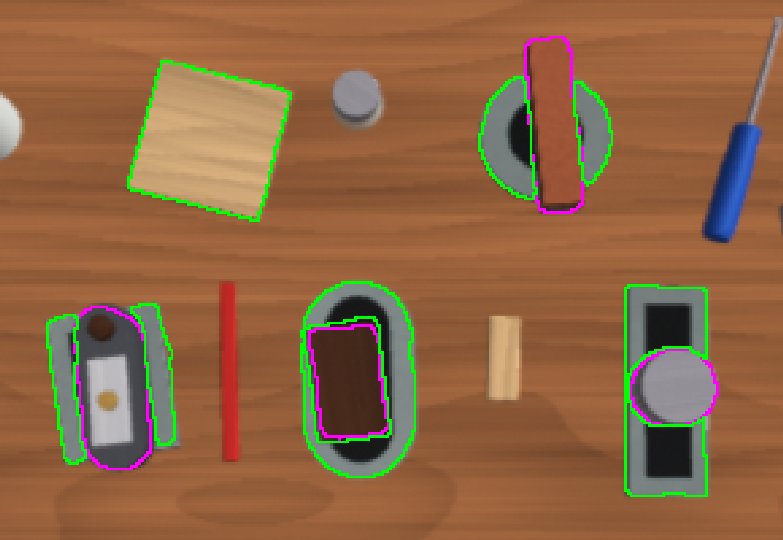

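The masks fit the picture well; the cork and its board are slightly rough and I'll remeasure them later. First I go to the tin.

Emit:
apply_moves(
  commands=[
    [0,0,-0.1,0.028,0.032,0,100],
    [0,0,-0.2,0.056,0.064,0,100],
    [0,0,-0.3,0.084,0.096,0,100],
    [0,0,-0.387,0.112,0.128,0,100],
    [0,0,-0.387,0.14,0.16,0,100],
  ],
)

```text
time: 1.55
tool_pos: [0.3483, -0.3481, 0.2057]
ee_rot: [3.141, -0.0, -0.002]
wrist_force: [-0.0, -0.2, 0.8]
width: 0.0939
finger_force: 0.0
```

Emit:
apply_moves(
  commands=[
    [0,0,0,0.028,0.031,-0.01,100],
    [0,0,0,0.056,0.062,-0.02,100],
    [0,0,0,0.08,0.09,-0.045,100],
    [0,0,0,0.092,0.103,-0.08,100],
    [0,0,0,0.092,0.103,-0.08,100],
  ],
)

```text
time: 2.05
tool_pos: [0.4378, -0.2425, 0.1204]
ee_rot: [-3.135, 0.008, 0.004]
wrist_force: [-1.2, -0.3, 0.0]
width: 0.0942
finger_force: 0.0
```

```bash
python3 - <<'E'
from h import *
import bench; print(bench.grip_point_offset)
o=get_obs(); print(o["tool_pos"],o["ee_rot"],o["joint_positions"].round(2))
s=snapshot("wrist"); save(s,"w0"); R,t,f,_,_=cam(s); print(-R.T@t)
for n,g in dict(tin_center=(.439,-.2463,0),place_stone_top=(.439,-.2474,-.02)).items():
    L=masks_of("wrist",n)
    for d in L[:2]:
        p,c=fit(s,n,d["mask"],g); print(n,p.round(4),round(c,3),round(d["score"],2),d["extent"])
E
```

```text
0.0188
[ 0.4377912  -0.2425146   0.12039345] [-3.13524662  0.00814401  0.00381718] [-0.62  0.02  1.61  0.    1.52  0.95]
[ 0.5074883  -0.24264173  0.29853519]
tin_center [ 0.4389 -0.2455  0.1113] 0.026 0.85 [237.6, 167.8, 321.6, 257.0]
place_stone_top [ 0.4381 -0.2481 -0.0175] 0.352 0.89 [238.2, 94.0, 331.7, 301.9]
```

View pics/w0.png

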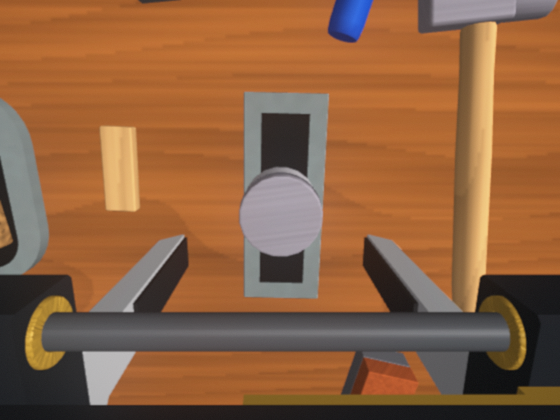

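The wrist view shows the tin at (282,213), centred between the fingers over the stone board. Down and grip.

Emit:
apply_moves(
  commands=[
    [0,0,0,0,0,-0.035,100],
    [0,0,0,0,0,-0.075,100],
    [0,0,0,0,0,-0.105,100],
    [0,0,0,0,0,-0.105,100],
    [0,0,0,0,0,-0.105,40],
  ],
)

```text
time: 2.7
tool_pos: [0.4401, -0.2481, 0.0225]
ee_rot: [3.14, -0.002, -0.002]
wrist_force: [-0.5, 0.3, 0.6]
width: 0.0888
finger_force: 0.0
```

Emit:
apply_moves(
  commands=[
    [0,0,0,0,0,0,40],
    [0,0,0,0,0,0,40],
    [0,0,0,0,0,0,40],
    [0,0,0,0,0,0,40],
    [0,0,0,0,0,0.01,40],
  ],
)

```text
time: 3.2
tool_pos: [0.4384, -0.2456, 0.0295]
ee_rot: [-3.14, 0.003, 0.0]
wrist_force: [-0.0, 0.4, -2.8]
width: 0.0596
finger_force: 30.0
```

Emit:
apply_moves(
  commands=[
    [0,0,0,0,0,0.04,40],
    [0,0,0,0.005,0.01,0.08,40],
    [0,0,0,0.022,0.05,0.08,40],
    [0,0,0,0.044,0.088,0.08,40],
    [0,0,0,0.066,0.126,0.08,40],
  ],
)

```text
time: 3.7
tool_pos: [0.5059, -0.1193, 0.1113]
ee_rot: [3.141, -0.001, -0.001]
wrist_force: [0.5, -1.4, -2.7]
width: 0.06
finger_force: 30.0
```

Emit:
apply_moves(
  commands=[
    [0,0,0,0.021,0.037,0,40],
    [0,0,0,0.042,0.073,0,40],
    [0,0,0,0.063,0.11,0,40],
    [0,0,0,0.084,0.147,0,40],
    [0,0,0,0.105,0.183,0,40],
  ],
)

```text
time: 4.2
tool_pos: [0.6107, 0.0643, 0.1103]
ee_rot: [3.141, 0.001, 0.0]
wrist_force: [0.2, 0.5, -1.4]
width: 0.0599
finger_force: 30.0
```

Emit:
apply_moves(
  commands=[
    [0,0,0,0.021,0.037,0,40],
    [0,0,0,0.042,0.073,0,40],
    [0,0,0,0.042,0.073,0,40],
    [0,0,0,0.042,0.073,-0.03,40],
    [0,0,0,0.042,0.073,-0.06,40],
  ],
)

```text
time: 4.7
tool_pos: [0.6532, 0.1357, 0.0511]
ee_rot: [3.141, -0.002, 0.001]
wrist_force: [-0.2, -0.0, -2.9]
width: 0.0597
finger_force: 30.0
```

Emit:
apply_moves(
  commands=[
    [0,0,0,0,0,-0.02,40],
    [0,0,0,0,0,-0.029,40],
    [0,0,0,0,0,-0.0295,40],
    [0,0,0,0,0,-0.0295,100],
    [0,0,0,0,0,-0.0295,100],
  ],
)

```text
time: 5.2
tool_pos: [0.6532, 0.1354, 0.0221]
ee_rot: [3.142, -0.002, -0.001]
wrist_force: [-0.1, 0.2, 0.4]
width: 0.0718
finger_force: 0.0
```

Emit:
apply_moves(
  commands=[
    [0,0,0,0,0,0,100],
    [0,0,0,0,0,0,100],
    [0,0,0,0,0,0.04,100],
    [0,0,0,0,0,0.08,100],
    [0,0,0,0,-0.04,0.09,100],
  ],
)

```text
time: 5.7
tool_pos: [0.6554, 0.0998, 0.1176]
ee_rot: [-3.139, -0.011, 0.006]
wrist_force: [0.6, -0.4, 0.4]
width: 0.0942
finger_force: 0.0
```

Emit:
apply_moves(
  commands=[
    [0,0,0.02,0.001,-0.042,0,100],
    [0,0,0.04,0.002,-0.084,0,100],
    [0,0,0.06,0.003,-0.126,0,100],
    [0,0,0.075,0.004,-0.168,0,100],
    [0,0,0.075,0.005,-0.21,0,100],
  ],
)

```text
time: 6.2
tool_pos: [0.6574, -0.116, 0.1113]
ee_rot: [3.141, -0.001, 0.075]
wrist_force: [-0.4, 0.3, -0.8]
width: 0.0938
finger_force: 0.0
```

Emit:
apply_moves(
  commands=[
    [0,0,0,0.0005,-0.025,0,100],
    [0,0,0,0.0005,-0.039,0,100],
    [0,0,0,0.0005,-0.039,0,100],
    [0,0,0,0.0005,-0.039,0,100],
    [0,0,0,0.0005,-0.039,0,100],
  ],
)

```text
time: 6.7
tool_pos: [0.6582, -0.1516, 0.1111]
ee_rot: [-3.141, -0.0, 0.077]
wrist_force: [0.1, 0.6, 1.0]
width: 0.0943
finger_force: 0.0
```

```bash
python3 - <<'E'
from h import *
s=snapshot("wrist"); save(s,"w1"); o=get_obs(); print(o["tool_pos"],o["ee_rot"])
L=masks_of("wrist","stone_center")
for d in L: print(d["score"],d["extent"],*fit(s,"stone_center",d["mask"],(.658,-.1535,.075)))
M=L[0]["mask"]; ign=cv2.dilate(M.astype(np.uint8),np.ones((3,3)))>0
for d in masks_of("wrist","place_tin_top"): print(d["score"],d["extent"],*fit(s,"place_tin_top",d["mask"],(.655,-.15,0),ign))
t=snapshot("top"); save(t,"t1")
for n,g in dict(place_stone_top=(.439,-.2474,-.02),tin_center=(.6524,.1356,0)).items():
  for d in masks_of("top",n)[:2]: print(n,d["score"],d["extent"],*fit(t,n,d["mask"],g))
E
```

```text
[ 0.65817035 -0.15155969  0.11110222] [-3.14123550e+00 -1.04450454e-04  7.69770337e-02]
0.97 [259.1, 118.9, 301.9, 304.4] [ 0.65805274 -0.15426551  0.0871132 ] 0.03117227554321289
0.72 [203.9, 144.0, 340.9, 272.0] [ 0.65463069 -0.14939691  0.08165485] 0.031319260597229004
place_stone_top 0.77 [363.0, 186.5, 392.7, 266.9] [ 0.43762082 -0.25285202  0.00937729] 0.29530131816864014
tin_center 0.84 [188.8, 112.5, 217.2, 146.0] [0.6512268  0.13582614 0.01768226] 0.05193430185317993
```

View pics/w1.png

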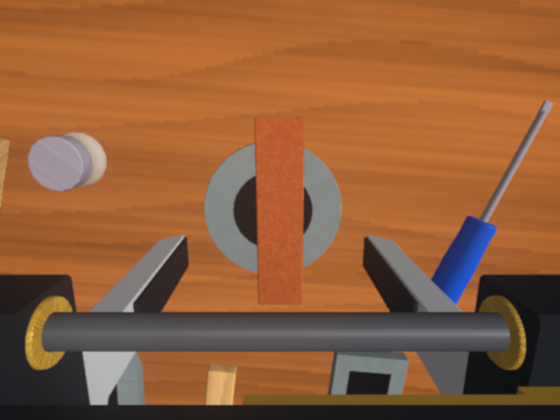

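The wrist view agrees with the top fit: stone at (280,210), tin board centred near (273,207). Down and grip.

Emit:
apply_moves(
  commands=[
    [0,0,0.007,0,-0.0005,-0.035,100],
    [0,0,0.007,0,-0.0005,-0.07,100],
    [0,0,0.007,0,-0.0005,-0.094,90],
    [0,0,0.007,0,-0.0005,-0.094,20],
    [0,0,0.007,0,-0.0005,-0.094,10],
  ],
)

```text
time: 7.5
tool_pos: [0.6579, -0.1537, 0.0168]
ee_rot: [-3.141, 0.001, 0.082]
wrist_force: [0.3, 0.9, 0.5]
width: 0.0736
finger_force: 0.0
```

Emit:
apply_moves(
  commands=[
    [0,0,0,0,0,0,10],
    [0,0,0,0,0,0,10],
    [0,0,0,0,0,0,10],
    [0,0,0,0,0,0,10],
    [0,0,0,0,0,0.01,10],
  ],
)

```text
time: 8.0
tool_pos: [0.6566, -0.1536, 0.0254]
ee_rot: [-3.141, 0.004, 0.082]
wrist_force: [-0.3, 1.7, -1.5]
width: 0.0336
finger_force: 30.4
```

Emit:
apply_moves(
  commands=[
    [0,0,0,0,0,0.04,10],
    [0,0,-0.01,-0.01,-0.004,0.06,10],
    [0,0,-0.03,-0.048,-0.02,0.06,10],
    [0,0,-0.06,-0.088,-0.038,0.06,10],
    [0,0,-0.102,-0.128,-0.055,0.06,10],
  ],
)

```text
time: 8.5
tool_pos: [0.5282, -0.209, 0.0868]
ee_rot: [3.142, 0.001, -0.021]
wrist_force: [0.7, -1.3, -3.1]
width: 0.0335
finger_force: 30.0
```

Emit:
apply_moves(
  commands=[
    [0,0,0,-0.035,-0.015,0,10],
    [0,0,0,-0.07,-0.03,0,10],
    [0,0,0,-0.0912,-0.0387,0,10],
    [0,0,0,-0.0912,-0.0387,0,10],
    [0,0,0,-0.0912,-0.0387,-0.03,10],
  ],
)

```text
time: 9.0
tool_pos: [0.442, -0.2501, 0.0617]
ee_rot: [3.136, -0.01, -0.022]
wrist_force: [1.5, 0.0, -4.0]
width: 0.0334
finger_force: 30.0
```

```bash
python3 - <<'E'
from h import *
s=snapshot("wrist"); save(s,"w2"); o=get_obs(); print(o["tool_pos"],o["ee_rot"])
z=o["tool_pos"][2]-.0168
L=masks_of("wrist","stone_center")
for d in L: print(d["score"],d["extent"],*fit(s,"stone_center",d["mask"],(.4387,-.2476,-.02),None,z+.012))
M=L[0]["mask"]; ign=cv2.dilate(M.astype(np.uint8),np.ones((3,3)))>0
for d in masks_of("wrist","place_stone_top"): print(d["score"],d["extent"],*fit(s,"place_stone_top",d["mask"],(.4387,-.2476,-.02),ign))
E
```

```text
[ 0.43760103 -0.24660731  0.0533964 ] [-3.13926677e+00  2.44544961e-03 -2.09806020e-02]
0.81 [237.8, 111.8, 310.9, 383.2] [ 0.44304316 -0.24953342 -0.01943702] 0.1493050456047058
0.62 [215.1, 92.6, 326.2, 314.7] [ 0.43862985 -0.24790659 -0.01538525] 0.490281343460083
```

View pics/w2.png

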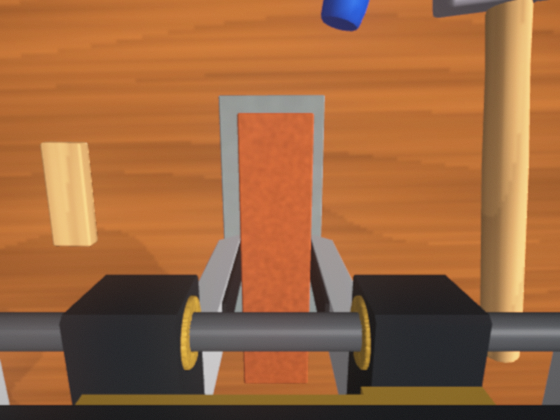

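The stone sits centred over its board at (275,190), between the fingers. Lower and release.

Emit:
apply_moves(
  commands=[
    [0,0,0,0,0,-0.025,10],
    [0,0,0,0,0,-0.038,10],
    [0,0,0,0,0,-0.0395,10],
    [0,0,0,0,0,-0.0395,70],
    [0,0,0,0,0,-0.0395,70],
  ],
)

```text
time: 9.65
tool_pos: [0.4401, -0.248, 0.019]
ee_rot: [3.14, -0.002, -0.019]
wrist_force: [0.1, -0.5, 0.6]
width: 0.0461
finger_force: 0.0
```

Emit:
apply_moves(
  commands=[
    [0,0,0,0,0,0,70],
    [0,0,0,0,0,0.04,70],
    [0,0,0,0,0,0.08,90],
    [0,0,0,0.015,0.03,0.1,100],
    [0,0,0,0.035,0.07,0.1,100],
  ],
)

```text
time: 10.15
tool_pos: [0.4763, -0.1795, 0.1223]
ee_rot: [3.137, -0.008, -0.024]
wrist_force: [0.7, 0.1, 0.5]
width: 0.0867
finger_force: 0.0
```

Emit:
apply_moves(
  commands=[
    [0,0,0,0.02,0.035,0,100],
    [0,0,0,0.04,0.07,0,100],
    [0,0,0,0.06,0.105,0,100],
    [0,0,0,0.08,0.14,0,100],
    [0,0,0,0.1,0.175,0,100],
  ],
)

```text
time: 10.65
tool_pos: [0.5744, -0.001, 0.1175]
ee_rot: [3.141, 0.0, -0.02]
wrist_force: [0.6, -0.7, 0.1]
width: 0.0941
finger_force: 0.0
```

Emit:
apply_moves(
  commands=[
    [0,0,0,0.02,0.035,0,100],
    [0,0,0,0.04,0.07,0,100],
    [0,0,0,0.06,0.105,0,100],
    [0,0,0,0.078,0.138,0,100],
    [0,0,0,0.078,0.138,-0.01,100],
  ],
)

```text
time: 11.15
tool_pos: [0.6539, 0.14, 0.1082]
ee_rot: [-3.139, -0.003, -0.015]
wrist_force: [0.6, -0.5, 0.6]
width: 0.0941
finger_force: 0.0
```

```bash
python3 - <<'E'
from h import *
t=snapshot("wrist"); o=get_obs(); print(o["tool_pos"],o["ee_rot"])
for d in masks_of("wrist","tin_center")[:2]: print(d["score"],d["extent"],*fit(t,"tin_center",d["mask"],(.652,.1357,0)))
s=snapshot("top")
for n,g in dict(place_stone_top=(.4387,-.2476,-.02),stone_center=(.4387,-.2476,-.02),place_tin_top=(.655,-.15,0),plane_center=(.44,.206,.119),cork_center=(.4436,.0138,.126)).items():
  for d in masks_of("top",n)[:2]: print(n,d["score"],d["extent"],*fit(s,n,d["mask"],g))
E
```

```text
[0.65148067 0.13734969 0.10493099] [ 3.14100495e+00  2.73099259e-03 -1.69190415e-02]
0.91 [241.5, 178.5, 328.3, 268.9] [0.65092849 0.13527509 0.09528141] 0.031555235385894775
place_stone_top 0.9 [360.5, 186.7, 391.7, 263.9] [ 0.4390679  -0.24738262 -0.02068831] 0.5098593831062317
stone_center 0.77 [395.3, 287.8, 437.6, 384.3] [ 0.4387 -0.2476 -0.02  ] 1.0
stone_center 0.53 [358.8, 186.3, 392.5, 263.9] [ 0.42151073 -0.21806068  0.15184678] 0.6371496915817261
place_tin_top 0.95 [303.7, 105.6, 350.9, 155.3] [ 0.65569311 -0.14920103  0.06467407] 0.02722078561782837
cork_center 0.73 [241.3, 201.1, 273.7, 244.7] [0.44290378 0.01539253 0.14276591] 0.05054992437362671
```

Emit:
apply_moves(
  commands=[
    [0,0,0,-0.0005,0,-0.03,100],
    [0,0,0,-0.0005,0,-0.065,100],
    [0,0,0,-0.0005,0,-0.087,100],
    [0,0,0,-0.0005,0,-0.087,50],
    [0,0,0,-0.0005,0,-0.087,40],
  ],
)

```text
time: 12.05
tool_pos: [0.6515, 0.1349, 0.0212]
ee_rot: [3.142, -0.0, -0.021]
wrist_force: [0.2, 0.3, 0.9]
width: 0.0815
finger_force: 0.0
```

Emit:
apply_moves(
  commands=[
    [0,0,0,0,0,0,40],
    [0,0,0,0,0,0,40],
    [0,0,0,0,0,0,40],
    [0,0,0,0,0,0.03,40],
    [0,0,0,0,0,0.06,40],
  ],
)

```text
time: 12.55
tool_pos: [0.6499, 0.1353, 0.0794]
ee_rot: [3.141, 0.004, -0.02]
wrist_force: [0.2, 0.6, -2.2]
width: 0.0597
finger_force: 30.0
```

Emit:
apply_moves(
  commands=[
    [0,0,0,0,-0.03,0.025,40],
    [0,0,0,0.001,-0.072,0.025,40],
    [0,0,0,0.0015,-0.114,0.025,40],
    [0,0,0,0.002,-0.156,0.025,40],
    [0,0,0,0.003,-0.198,0.025,40],
  ],
)

```text
time: 13.05
tool_pos: [0.6539, -0.0639, 0.1055]
ee_rot: [-3.142, 0.0, -0.02]
wrist_force: [1.0, 0.6, -2.3]
width: 0.0598
finger_force: 30.0
```

Emit:
apply_moves(
  commands=[
    [0,0,0,0.0005,-0.042,0,40],
    [0,0,0,0.0008,-0.075,0,40],
    [0,0,0,0.0008,-0.0869,-0.01,40],
    [0,0,0,0.0008,-0.0869,-0.035,40],
    [0,0,0,0.0008,-0.0869,-0.065,40],
  ],
)

```text
time: 13.55
tool_pos: [0.656, -0.1495, 0.0408]
ee_rot: [-3.142, -0.003, -0.021]
wrist_force: [-0.4, 0.1, -1.9]
width: 0.06
finger_force: 30.0
```

Emit:
apply_moves(
  commands=[
    [0,0,0,0,0,-0.015,40],
    [0,0,0,0,0,-0.0195,40],
    [0,0,0,0,0,-0.0195,40],
    [0,0,0,0,0,-0.0195,40],
    [0,0,0,0,0,-0.0195,90],
  ],
)

```text
time: 14.05
tool_pos: [0.6558, -0.1491, 0.0215]
ee_rot: [3.141, -0.002, -0.019]
wrist_force: [-0.4, -1.1, -0.0]
width: 0.065
finger_force: 0.0
```

Emit:
apply_moves(
  commands=[
    [0,0,0,0,0,0,100],
    [0,0,0,0,0,0,100],
    [0,0,0,0,0,0,100],
    [0,0,0,0,0,0.04,100],
    [0,0,0,0,0,0.08,100],
  ],
)

```text
time: 14.55
tool_pos: [0.6537, -0.1491, 0.0996]
ee_rot: [-3.14, 0.005, -0.02]
wrist_force: [1.3, -0.2, 0.5]
width: 0.094
finger_force: 0.0
```

Emit:
apply_moves(
  commands=[
    [0,0,0.03,-0.025,0.02,0.02,100],
    [0,0,0.06,-0.06,0.046,0.02,100],
    [0,0,0.09,-0.093,0.072,0.02,100],
    [0,0,0.12,-0.126,0.098,0.02,100],
    [0,0,0.155,-0.16,0.124,0.02,100],
  ],
)

```text
time: 15.05
tool_pos: [0.4939, -0.0247, 0.1212]
ee_rot: [3.141, -0.001, 0.136]
wrist_force: [-0.1, 0.7, 0.1]
width: 0.094
finger_force: 0.0
```

Emit:
apply_moves(
  commands=[
    [0,0,0,-0.032,0.024,0,100],
    [0,0,0,-0.05,0.038,0,100],
    [0,0,0,-0.052,0.04,0,100],
    [0,0,0,-0.052,0.04,0,100],
    [0,0,0,-0.052,0.04,0,100],
  ],
)

```text
time: 15.55
tool_pos: [0.4441, 0.0139, 0.1213]
ee_rot: [3.141, -0.001, 0.134]
wrist_force: [-0.5, -0.5, -0.3]
width: 0.0941
finger_force: 0.0
```

```bash
python3 - <<'E'
from h import *
s=snapshot("wrist"); save(s,"w3"); o=get_obs(); print(o["tool_pos"],o["ee_rot"])
L=masks_of("wrist","cork_center")
for d in L: print(d["score"],d["extent"],*fit(s,"cork_center",d["mask"],(.443,.0145,.13)))
M=L[0]["mask"]; ign=cv2.dilate(M.astype(np.uint8),np.ones((3,3)))>0
for d in masks_of("wrist","place_plane_top"): print(d["score"],d["extent"],*fit(s,"place_plane_top",d["mask"],(.4486,.008,.04),ign))
E
```

```text
[0.4440847  0.01377026 0.12111013] [ 3.14105913e+00 -4.62410556e-04  1.33848912e-01]
0.81 [237.6, 149.7, 317.1, 277.8] [0.44315372 0.01526103 0.1282601 ] 0.028442442417144775
0.41 [168.1, 0.0, 202.6, 13.7] [0.443  0.0145 0.13  ] 1.0
0.85 [223.3, 96.6, 346.1, 290.1] [0.44725376 0.00760907 0.03541997] 0.03977125883102417
0.5 [2.7, 91.6, 80.5, 272.3] [0.4486 0.008  0.04  ] 1.0
```

View pics/w3.png

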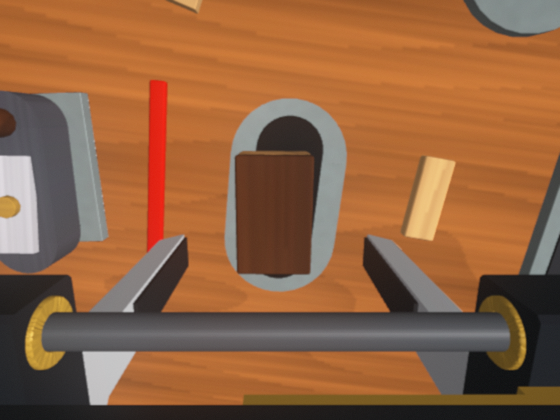

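The cork at (275,212) lies parallel to the fingers, off-centre on the plane board. Down and grip.

Emit:
apply_moves(
  commands=[
    [0,0,-0.005,0,0.0005,-0.04,100],
    [0,0,-0.005,0,0.0005,-0.08,100],
    [0,0,-0.005,0,0.0005,-0.101,100],
    [0,0,-0.005,0,0.0005,-0.101,60],
    [0,0,-0.005,0,0.0005,-0.101,40],
  ],
)

```text
time: 16.2
tool_pos: [0.4436, 0.0147, 0.0202]
ee_rot: [3.142, 0.0, 0.129]
wrist_force: [0.2, -0.1, 0.4]
width: 0.0814
finger_force: 0.0
```

Emit:
apply_moves(
  commands=[
    [0,0,0,0,0,0,40],
    [0,0,0,0,0,0,40],
    [0,0,0,0,0,0,40],
    [0,0,0,0,0,0.03,40],
    [0,0,0,0,0,0.07,40],
  ],
)

```text
time: 16.7
tool_pos: [0.4409, 0.0152, 0.0888]
ee_rot: [-3.14, 0.006, 0.13]
wrist_force: [0.3, 0.2, -0.7]
width: 0.0558
finger_force: 30.0
```

Emit:
apply_moves(
  commands=[
    [0,0,0,0.03,0.017,0,40],
    [0,0,0,0.067,0.038,0,40],
    [0,0,0,0.104,0.06,0,40],
    [0,0,0,0.141,0.081,0,40],
    [0,0,0,0.178,0.103,0,40],
  ],
)

```text
time: 17.2
tool_pos: [0.6225, 0.1189, 0.0903]
ee_rot: [3.141, -0.001, 0.13]
wrist_force: [0.2, 0.1, -1.7]
width: 0.0555
finger_force: 30.0
```

Emit:
apply_moves(
  commands=[
    [0,0,0,0.027,0.015,0,40],
    [0,0,0,0.031,0.0174,-0.015,40],
    [0,0,0,0.031,0.0174,-0.04,40],
    [0,0,0,0.031,0.0174,-0.062,40],
    [0,0,0,0.031,0.0174,-0.0692,40],
  ],
)

```text
time: 17.7
tool_pos: [0.6499, 0.1349, 0.0212]
ee_rot: [3.141, 0.004, 0.13]
wrist_force: [-12.1, -1.1, 26.9]
width: 0.056
finger_force: 30.0
```

Emit:
apply_moves(
  commands=[
    [0,0,0,0,0,0,40],
    [0,0,0,0,0,0,100],
    [0,0,0,0,0,0,100],
    [0,0,0,0,0,0,100],
    [0,0,0,0,0,0.03,100],
  ],
)

```text
time: 18.2
tool_pos: [0.6482, 0.1347, 0.0453]
ee_rot: [3.142, 0.011, 0.13]
wrist_force: [0.6, 0.3, -0.9]
width: 0.0843
finger_force: 0.0
```

Emit:
apply_moves(
  commands=[
    [0,0,0,0,0,0.04,100],
    [0,0,0,-0.01,0,0.07,100],
    [0,0,0,-0.045,0.01,0.075,100],
    [0,0,0,-0.085,0.025,0.075,100],
    [0,0,0,-0.125,0.04,0.075,100],
  ],
)

```text
time: 18.7
tool_pos: [0.5262, 0.1755, 0.1262]
ee_rot: [-3.141, -0.001, 0.129]
wrist_force: [0.4, 0.2, 0.8]
width: 0.0939
finger_force: 0.0
```

Emit:
apply_moves(
  commands=[
    [0,0,0,-0.035,0.012,0,100],
    [0,0,-0.01,-0.07,0.025,0,100],
    [0,0,-0.01,-0.087,0.0305,0,100],
    [0,0,-0.01,-0.087,0.0305,0,100],
    [0,0,-0.01,-0.087,0.0305,0,100],
  ],
)

```text
time: 19.2
tool_pos: [0.441, 0.2057, 0.1262]
ee_rot: [3.141, -0.002, 0.12]
wrist_force: [0.7, -0.2, 0.3]
width: 0.0943
finger_force: 0.0
```

```bash
python3 - <<'E'
from h import *
s=snapshot("wrist"); save(s,"w4"); o=get_obs(); print(o["tool_pos"],o["ee_rot"])
L=masks_of("wrist","plane_center")
for d in L: print(d["score"],d["extent"],*fit(s,"plane_center",d["mask"],(.44,.206,.12)))
M=L[0]["mask"]; ign=cv2.dilate(M.astype(np.uint8),np.ones((3,3)))>0
for d in masks_of("wrist","place_cork_top"): print(d["score"],d["extent"],*fit(s,"place_cork_top",d["mask"],(.445,.2137,.15),ign))
for d in place_of("wrist","plane_center"): print(d,ray(s,d["pixel"],.032))
E
```

```text
[0.44132237 0.20560159 0.12600696] [ 3.14114353e+00 -1.25426003e-03  1.19334406e-01]
0.65 [244.0, 125.1, 309.0, 297.3] [0.43898083 0.20514466 0.12040238] 0.0153922438621521
0.41 [436.5, 121.0, 560.0, 304.0] [0.44  0.206 0.12 ] 1.0
0.55 [206.9, 122.3, 325.3, 265.8] [0.44439462 0.21268422 0.16255045] 0.031161963939666748
{'pixel': [275.0, 209.8], 'score': 0.69} [[0.43984687 0.20621177]]
```

View pics/w4.png

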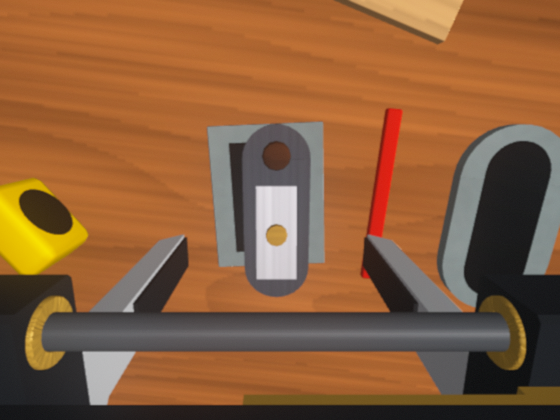

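The plane at (276,210) is aligned with the fingers and sits askew on the cork board. Down and grip.

Emit:
apply_moves(
  commands=[
    [0,0,0,-0.0005,-0.0005,-0.04,100],
    [0,0,0,-0.0005,-0.0005,-0.08,100],
    [0,0,0,-0.0005,-0.0005,-0.1095,100],
    [0,0,0,-0.0005,-0.0005,-0.1095,50],
    [0,0,0,-0.0005,-0.0005,-0.1095,30],
  ],
)

```text
time: 19.9
tool_pos: [0.44, 0.2049, 0.0158]
ee_rot: [3.141, 0.001, 0.119]
wrist_force: [0.0, -0.8, 0.8]
width: 0.0816
finger_force: 0.0
```

Emit:
apply_moves(
  commands=[
    [0,0,0,0,0,0,30],
    [0,0,0,0,0,0,30],
    [0,0,0,0,0,0,30],
    [0,0,0,0,0,0.02,30],
    [0,0,0,0,0,0.05,30],
  ],
)

```text
time: 20.4
tool_pos: [0.4365, 0.2044, 0.0634]
ee_rot: [3.14, 0.008, 0.12]
wrist_force: [-0.3, 0.2, -6.7]
width: 0.05
finger_force: 30.0
```

Emit:
apply_moves(
  commands=[
    [0,0,-0.01,0.001,-0.025,0.01,30],
    [0,0,-0.03,0.003,-0.07,0.01,30],
    [0,0,-0.05,0.005,-0.113,0.01,30],
    [0,0,-0.07,0.007,-0.156,0.01,30],
    [0,0,-0.083,0.0088,-0.1977,0.01,30],
  ],
)

```text
time: 20.9
tool_pos: [0.4468, 0.0063, 0.0749]
ee_rot: [-3.141, 0.003, 0.037]
wrist_force: [0.9, -0.5, -5.9]
width: 0.0494
finger_force: 30.0
```

Emit:
apply_moves(
  commands=[
    [0,0,0,0,0,0,30],
    [0,0,0,0,0,0,30],
    [0,0,0,0,0,-0.01,30],
    [0,0,0,0,0,-0.02,30],
    [0,0,0,0,0,-0.02,30],
  ],
)

```text
time: 21.4
tool_pos: [0.4461, 0.009, 0.0535]
ee_rot: [-3.141, 0.006, 0.039]
wrist_force: [0.1, 0.3, -6.3]
width: 0.0503
finger_force: 30.0
```

```bash
python3 - <<'E'
from h import *
s=snapshot("wrist"); save(s,"w5"); o=get_obs(); print(o["tool_pos"],o["ee_rot"])
z=o["tool_pos"][2]-.016+.012
L=masks_of("wrist","plane_center")
h=np.zeros((420,560),bool); h[230:]=True
for d in L: print(d["score"],d["extent"],*fit(s,"plane_center",d["mask"],(.448,.0079,.037),h,z))
M=L[0]["mask"]; ign=(cv2.dilate(M.astype(np.uint8),np.ones((3,3)))>0)|h
for d in masks_of("wrist","place_plane_top"): print(d["score"],d["extent"],*fit(s,"place_plane_top",d["mask"],(.448,.0079,.037),ign))
E
```

```text
[0.44675981 0.00881594 0.05438093] [-3.14100477  0.00417954  0.03874182]
0.9 [225.7, 118.4, 330.0, 373.9] [0.44728539 0.0097901  0.03621785] 0.09679770469665527
0.63 [204.5, 90.6, 355.9, 310.2] [0.44724571 0.00764082 0.03163787] 0.025613248348236084
```

View pics/w5.png

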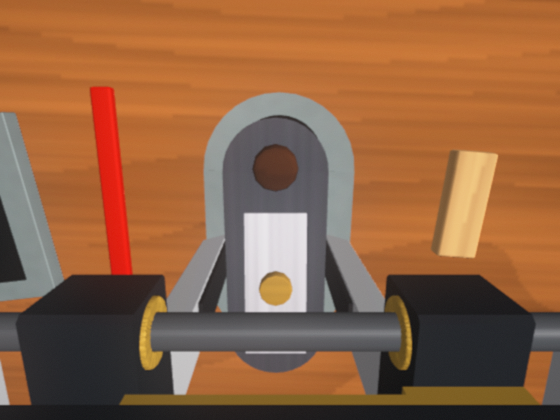

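The plane over its board is about 2 px left of the rim centre (276 against 279). I correct slightly while lowering.

Emit:
apply_moves(
  commands=[
    [0,0,-0.002,-0.0005,-0.0012,-0.02,30],
    [0,0,-0.002,-0.0005,-0.0012,-0.034,30],
    [0,0,-0.002,-0.0005,-0.0012,-0.0392,30],
    [0,0,-0.002,-0.0005,-0.0012,-0.0396,30],
    [0,0,-0.002,-0.0005,-0.0012,-0.0396,80],
  ],
)

```text
time: 22.05
tool_pos: [0.453, 0.0064, 0.0228]
ee_rot: [3.14, -0.012, 0.036]
wrist_force: [0.5, -0.8, -0.6]
width: 0.0548
finger_force: 0.0
```

Emit:
apply_moves(
  commands=[
    [0,0,0,0,0,0,90],
    [0,0,0,0,0,0,90],
    [0,0,0,0,0,0.03,90],
    [0,0,0,0,0,0.07,100],
    [0,0,0,0.02,0.01,0.104,100],
  ],
)

```text
time: 22.55
tool_pos: [0.4666, 0.016, 0.1216]
ee_rot: [3.141, 0.002, 0.033]
wrist_force: [0.9, -0.4, -0.0]
width: 0.0926
finger_force: 0.0
```

Emit:
apply_moves(
  commands=[
    [0,0,0.02,0.037,0.024,0,100],
    [0,0,0.04,0.074,0.048,0,100],
    [0,0,0.06,0.111,0.072,0,100],
    [0,0,0.08,0.148,0.096,0,100],
    [0,0,0.095,0.1845,0.1188,0,100],
  ],
)

```text
time: 23.05
tool_pos: [0.6536, 0.1366, 0.1197]
ee_rot: [3.141, 0.001, 0.131]
wrist_force: [0.5, -0.2, 1.2]
width: 0.094
finger_force: 0.0
```

```bash
python3 - <<'E'
from h import *
o=get_obs()
s=snapshot("wrist");s=snapshot("wrist"); o=get_obs(); print(o["tool_pos"],o["ee_rot"])
for d in masks_of("wrist","cork_center")[:2]: print(d["score"],d["extent"],*fit(s,"cork_center",d["mask"],(.651,.135,.13)))
t=snapshot("top"); save(t,"t2")
for n,g in dict(place_cork_top=(.4445,.213,.16),plane_center=(.4475,.0075,.035)).items():
  for d in masks_of("top",n)[:2]: print(n,d["score"],d["extent"],*fit(t,n,d["mask"],g))
E
```

```text
[0.65470865 0.13800469 0.1162856 ] [-3.14069806  0.00354528  0.13273559]
0.66 [243.8, 158.2, 320.5, 285.1] [0.65203935 0.13551263 0.12588054] 0.047266364097595215
0.54 [537.8, 212.8, 557.5, 272.3] [0.651 0.135 0.13 ] 1.0
plane_center 0.6 [252.2, 188.4, 276.8, 249.7] [0.4524847  0.00735826 0.03376427] 0.03562915325164795
```

View pics/t2.png

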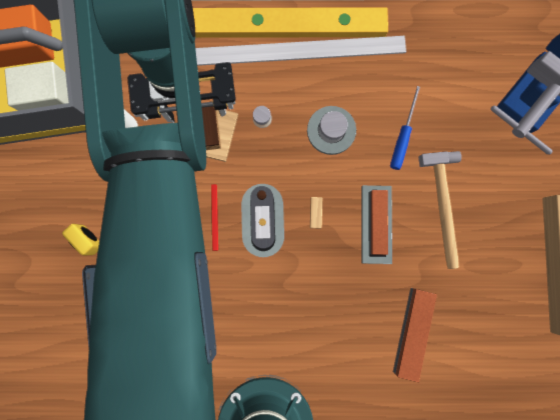

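Emit:
apply_moves(
  commands=[
    [0,0,-0.003,0,0,-0.04,100],
    [0,0,-0.003,0,0,-0.08,100],
    [0,0,-0.003,0,0,-0.1005,100],
    [0,0,-0.003,0,0,-0.1005,50],
    [0,0,-0.003,0,0,-0.1005,40],
  ],
)

```text
time: 23.85
tool_pos: [0.6522, 0.1347, 0.0217]
ee_rot: [3.141, -0.001, 0.126]
wrist_force: [-1.2, -0.0, -0.0]
width: 0.0812
finger_force: 0.0
```

Emit:
apply_moves(
  commands=[
    [0,0,0,0,0,0,40],
    [0,0,0,0,0,0,40],
    [0,0,0,0,0,0,40],
    [0,0,0,0,0,0.02,40],
    [0,0,0,0,0,0.055,40],
  ],
)

```text
time: 24.35
tool_pos: [0.6499, 0.135, 0.0721]
ee_rot: [3.141, 0.008, 0.127]
wrist_force: [-0.0, 0.1, -0.5]
width: 0.0558
finger_force: 30.0
```

Emit:
apply_moves(
  commands=[
    [0,0,0,-0.02,0.008,0.015,40],
    [0,0,0.01,-0.06,0.023,0.015,40],
    [0,0,0.02,-0.1,0.038,0.015,40],
    [0,0,0.033,-0.14,0.053,0.015,40],
    [0,0,0.033,-0.18,0.067,0.015,40],
  ],
)

```text
time: 24.85
tool_pos: [0.4709, 0.2028, 0.0906]
ee_rot: [-3.141, -0.001, 0.16]
wrist_force: [-0.5, 1.0, -1.5]
width: 0.0556
finger_force: 30.0
```

Emit:
apply_moves(
  commands=[
    [0,0,0,-0.022,0.008,0,40],
    [0,0,0,-0.0277,0.0104,0,40],
    [0,0,0,-0.0277,0.0104,-0.02,40],
    [0,0,0,-0.0277,0.0104,-0.03,40],
    [0,0,0,-0.0277,0.0104,-0.03,40],
  ],
)

```text
time: 25.35
tool_pos: [0.444, 0.212, 0.0584]
ee_rot: [3.141, 0.004, 0.159]
wrist_force: [-0.3, 0.7, -0.9]
width: 0.0557
finger_force: 30.0
```

```bash
python3 - <<'E'
from h import *
s=snapshot("wrist"); s=snapshot("wrist"); save(s,"w6"); o=get_obs(); print(o["tool_pos"],o["ee_rot"])
z=o["tool_pos"][2]-.020+.012
L=masks_of("wrist","cork_center")
h=np.zeros((420,560),bool); h[230:]=True
for d in L: print(d["score"],d["extent"],*fit(s,"cork_center",d["mask"],(.4446,.2129,.16),h,z))
M=L[0]["mask"]; ign=(cv2.dilate(M.astype(np.uint8),np.ones((3,3)))>0)|h
for d in masks_of("wrist","place_cork_top"): print(d["score"],d["extent"],*fit(s,"place_cork_top",d["mask"],(.4446,.2129,.16),ign))
E
```

```text
[0.44525902 0.21239956 0.0601194 ] [3.14125798e+00 4.45791869e-04 1.59063330e-01]
0.77 [211.0, 165.6, 341.4, 359.9] [0.44336065 0.21288029 0.15846549] 0.043539464473724365
0.82 [199.2, 131.0, 352.0, 308.3] [0.44445008 0.21268631 0.16980011] 0.024214625358581543
```

View pics/w6.png

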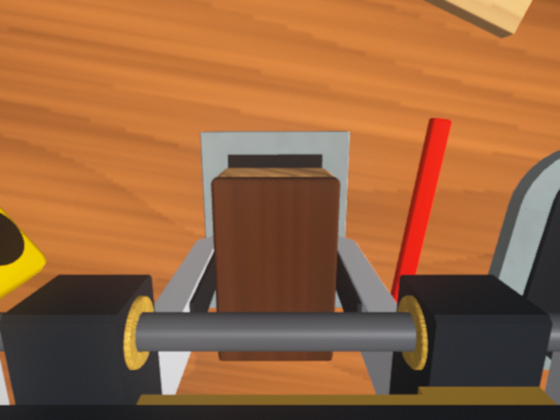

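Cork and board are aligned (cork centre x≈276, board ≈276). Lower, settle, then release.

Emit:
apply_moves(
  commands=[
    [0,0,0.003,0.0005,0,-0.015,40],
    [0,0,0.003,0.0005,0,-0.028,40],
    [0,0,0.003,0.0005,0,-0.036,40],
    [0,0,0.003,0.0005,0,-0.0397,40],
    [0,0,0.003,0.0005,0,-0.0397,40],
  ],
)

```text
time: 26.05
tool_pos: [0.4449, 0.2125, 0.0222]
ee_rot: [3.141, 0.001, 0.163]
wrist_force: [-5.5, -2.6, 9.3]
width: 0.056
finger_force: 30.0
```

Emit:
apply_moves(
  commands=[
    [0,0,0,0,0,0,40],
    [0,0,0,0,0,0,90],
    [0,0,0,0,0,0,90],
    [0,0,0,0,0,0,90],
    [0,0,0,0,0,0.03,90],
  ],
)

```text
time: 26.55
tool_pos: [0.4416, 0.2114, 0.0462]
ee_rot: [3.14, 0.01, 0.163]
wrist_force: [0.5, 0.4, -0.3]
width: 0.083
finger_force: 0.0
```

Emit:
apply_moves(
  commands=[
    [0,0,0,0,0,0.04,100],
    [0,0,0,0,-0.005,0.075,100],
    [0,0,-0.03,0,-0.05,0.075,100],
    [0,0,-0.06,0,-0.09,0.075,100],
    [0,0,-0.1,0.002,-0.135,0.075,100],
  ],
)

```text
time: 27.05
tool_pos: [0.4472, 0.0769, 0.1258]
ee_rot: [3.142, -0.001, 0.063]
wrist_force: [1.4, -0.5, -0.5]
width: 0.0941
finger_force: 0.0
```

Emit:
apply_moves(
  commands=[
    [0,0,-0.02,0.003,-0.04,0,100],
    [0,0,-0.026,0.0045,-0.07,0,100],
    [0,0,-0.026,0.0045,-0.07,0,100],
    [0,0,-0.026,0.0045,-0.07,0,100],
    [0,0,-0.026,0.0045,-0.07,0,100],
  ],
)

```text
time: 27.55
tool_pos: [0.4516, 0.0086, 0.1253]
ee_rot: [-3.141, 0.0, 0.038]
wrist_force: [0.6, 0.5, 0.3]
width: 0.0938
finger_force: 0.0
```

```bash
python3 - <<'E'
from h import *
s=snapshot("wrist"); s=snapshot("wrist"); save(s,"w7"); o=get_obs(); print(o["tool_pos"],o["ee_rot"])
L=masks_of("wrist","plane_center")
for d in L[:2]: print(d["score"],d["extent"],*fit(s,"plane_center",d["mask"],(.448,.0079,.037)))
M=L[0]["mask"]; ign=(cv2.dilate(M.astype(np.uint8),np.ones((3,3)))>0)
for d in masks_of("wrist","place_plane_top"): print(d["score"],d["extent"],*fit(s,"place_plane_top",d["mask"],(.448,.0079,.037),ign))
E
```

```text
[0.45162298 0.00882845 0.12540997] [-3.14136920e+00  1.61367793e-04  3.87335478e-02]
0.59 [247.3, 118.6, 312.3, 296.8] [0.45212777 0.00679479 0.04020731] 0.014097511768341064
0.86 [218.5, 106.3, 336.3, 295.8] [0.44748877 0.00759178 0.03580035] 0.02791452407836914
```

View pics/w7.png

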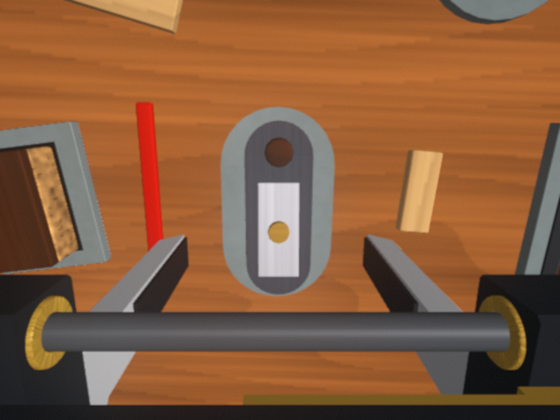

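The plane at (279,208) lies about 4.5 mm too far forward on its board (rim y 107–293), so I re-grasp and shift it back.

Emit:
apply_moves(
  commands=[
    [0,0,0,0.0005,-0.0007,-0.04,100],
    [0,0,0,0.0005,-0.0007,-0.08,100],
    [0,0,0,0.0005,-0.0007,-0.1045,100],
    [0,0,0,0.0005,-0.0007,-0.1092,100],
    [0,0,0,0.0005,-0.0007,-0.1092,50],
  ],
)

```text
time: 28.25
tool_pos: [0.4517, 0.0075, 0.0159]
ee_rot: [-3.141, 0.002, 0.038]
wrist_force: [0.6, 0.2, 1.0]
width: 0.0889
finger_force: 0.0
```

Emit:
apply_moves(
  commands=[
    [0,0,0,0,0,0,30],
    [0,0,0,0,0,0,30],
    [0,0,0,0,0,0,30],
    [0,0,0,0,0,0,30],
    [0,0,0,0,0,0.003,30],
  ],
)

```text
time: 28.75
tool_pos: [0.4521, 0.0069, 0.0195]
ee_rot: [3.141, 0.0, 0.037]
wrist_force: [-0.2, 2.9, -4.7]
width: 0.05
finger_force: 30.2
```

Emit:
apply_moves(
  commands=[
    [0,0,0,0,0,0.003,30],
    [0,0,-0.002,-0.002,0.0005,0.003,30],
    [0,0,-0.002,-0.0046,0.0008,0.003,30],
    [0,0,-0.002,-0.0046,0.0008,0.003,30],
    [0,0,-0.002,-0.0046,0.0008,0.001,30],
  ],
)

```text
time: 29.25
tool_pos: [0.4474, 0.0078, 0.0201]
ee_rot: [3.141, 0.0, 0.035]
wrist_force: [0.4, 0.3, -5.5]
width: 0.0495
finger_force: 30.0
```

Emit:
apply_moves(
  commands=[
    [0,0,0,0,0,-0.0025,30],
    [0,0,0,0,0,-0.004,30],
    [0,0,0,0,0,-0.004,30],
    [0,0,0,0,0,-0.004,30],
    [0,0,0,0,0,-0.004,30],
  ],
)

```text
time: 29.75
tool_pos: [0.4476, 0.0078, 0.0191]
ee_rot: [3.141, 0.0, 0.035]
wrist_force: [-7.8, -0.2, 11.5]
width: 0.0497
finger_force: 30.0
```

Emit:
apply_moves(
  commands=[
    [0,0,0,0,0,0.002,30],
    [0,0,0,0,0,0.002,80],
    [0,0,0,0,0,0.002,90],
    [0,0,0,0,0,0.002,90],
    [0,0,0,0,0,0.002,90],
  ],
)

```text
time: 30.25
tool_pos: [0.4479, 0.0078, 0.0184]
ee_rot: [3.141, -0.001, 0.035]
wrist_force: [0.2, 0.3, 0.4]
width: 0.0783
finger_force: 0.0
```

Emit:
apply_moves(
  commands=[
    [0,0,0,0,0,0.03,100],
    [0,0,0,0,0,0.07,100],
    [0,0,0,0,0,0.108,100],
    [0,0,0,0,0,0.108,100],
    [0,0,0,0,0,0.108,100],
  ],
)

```text
time: 30.75
tool_pos: [0.4484, 0.0077, 0.1273]
ee_rot: [3.141, -0.003, 0.035]
wrist_force: [-0.4, 0.9, -0.9]
width: 0.0945
finger_force: 0.0
```

```bash
python3 - <<'E'
from h import *
s=snapshot("wrist"); s=snapshot("wrist"); o=get_obs(); print(o["tool_pos"],o["ee_rot"])
L=masks_of("wrist","plane_center")
print(L[0]["extent"],*fit(s,"plane_center",L[0]["mask"],(.448,.0079,.037)))
M=L[0]["mask"]; ign=(cv2.dilate(M.astype(np.uint8),np.ones((3,3)))>0)
for d in masks_of("wrist","place_plane_top")[:1]: print(d["extent"],*fit(s,"place_plane_top",d["mask"],(.448,.0079,.037),ign))
E
```

```text
[0.44668096 0.00791824 0.12484648] [-3.14129985e+00  2.58017632e-03  3.47939419e-02]
[245.2, 120.6, 310.5, 293.9] [0.44788932 0.00812511 0.02936881] 0.015559792518615723
[217.4, 100.4, 334.7, 286.5] [0.44738059 0.00762092 0.03131645] 0.023414015769958496
```

Emit:
apply_moves(
  commands=[
    [0,0,0,-0.01,-0.045,0.01,100],
    [0,0,0,-0.02,-0.09,0.02,100],
    [0,0,0,-0.03,-0.13,0.03,100],
    [0,0,0,-0.045,-0.17,0.04,100],
    [0,0,0,-0.065,-0.21,0.04,100],
  ],
)

```text
time: 31.45
tool_pos: [0.3823, -0.2038, 0.1665]
ee_rot: [3.141, -0.001, 0.035]
wrist_force: [1.2, -0.5, 0.4]
width: 0.0942
finger_force: 0.0
```

Emit:
apply_moves(
  commands=[
    [0,0,0,-0.02,-0.04,0.01,100],
    [0,0,0,-0.04,-0.08,0.01,100],
    [0,0,0,-0.06,-0.12,0.01,100],
    [0,0,0,-0.08,-0.16,0.01,100],
    [0,0,0,-0.1,-0.2,0.01,100],
  ],
)

```text
time: 31.95
tool_pos: [0.2811, -0.4031, 0.1748]
ee_rot: [-3.139, 0.001, 0.034]
wrist_force: [0.5, 1.1, 1.3]
width: 0.0936
finger_force: 0.0
```

```bash
python3 - <<'E'
from h import *
s=snapshot("top"); s=snapshot("top"); 
o=get_obs(); print(o["tool_pos"],o["qvel"].round(3))
v=cv2.resize(s["pixels"][80:280,130:420],None,fx=2.7,fy=2.7,interpolation=cv2.INTER_CUBIC); cv2.imwrite("pics/t3.png",v[...,::-1])
P=dict(plane=(.4475,.0077,.036),tin=(.655,-.1493,0),cork=(.4446,.2129,.165),stone=(.4387,-.2476,-.02))
for n,g in P.items():
    R,t,f,cx,cy=cam(s); q=R@np.array([g[0],g[1],.02])+t; px=q[:2]/q[2]*f+[cx,cy]
    M=near("top",n+"_center",px); B=near("top","place_"+n+"_top",px)
    ign=cv2.dilate(M.astype(np.uint8),np.ones((3,3)))>0
    a,c=fit(s,n+"_center",M,g); b,e=fit(s,"place_"+n+"_top",B,g,ign); print(n,a.round(4),round(c,3),b.round(4),round(e,3))
E
```

```text
[ 0.27948492 -0.40539508  0.17412019] [ 0.072 -0.038  0.034  0.058  0.042  0.046]
plane [0.4488 0.0084 0.0309] 0.032 [0.4484 0.0081 0.069 ] 0.072
tin [ 0.6539 -0.1477  0.0655] 0.101 [ 0.6556 -0.1488 -0.0118] 0.096
cork [0.4444 0.2129 0.1742] 0.061 [0.4458 0.2133 0.1628] 0.076
stone [ 0.442  -0.2467 -0.0231] 0.03 [ 0.4391 -0.2474 -0.0208] 0.021
```

View pics/t3.png

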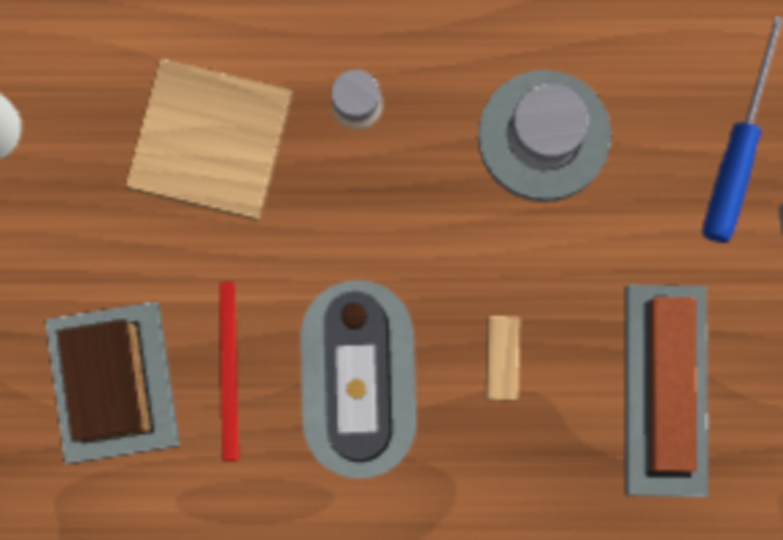

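Everything lies on its own shadow: the cork at (105,380), plane at (357,378), tin at (548,125) and stone at (673,385), and the spare board is empty. The stone sits about 3 mm forward, so I'll nudge it.

Emit:
apply_moves(
  commands=[
    [0,0,-0.01,0.032,0.031,0,100],
    [0,0,-0.02,0.064,0.062,-0.01,100],
    [0,0,-0.03,0.096,0.093,-0.02,100],
    [0,0,-0.04,0.128,0.124,-0.03,100],
    [0,0,-0.055,0.158,0.154,-0.05,90],
  ],
)

```text
time: 32.95
tool_pos: [0.443, -0.2466, 0.1278]
ee_rot: [3.139, -0.004, -0.019]
wrist_force: [0.0, -1.3, 0.3]
width: 0.0886
finger_force: 0.0
```

Emit:
apply_moves(
  commands=[
    [0,0,0,0,0,0,80],
    [0,0,0,0,0,0,80],
    [0,0,0,0,0,0,80],
    [0,0,0,0,0,0,80],
    [0,0,0,0,0,0,80],
  ],
)

```text
time: 33.45
tool_pos: [0.4402, -0.2493, 0.1271]
ee_rot: [3.141, -0.001, -0.022]
wrist_force: [0.1, 0.4, -0.8]
width: 0.0751
finger_force: 0.0
```

```bash
python3 - <<'E'
from h import *
s=snapshot("wrist"); o=get_obs(); print(o["tool_pos"],o["ee_rot"])
L=[d for d in masks_of("wrist","stone_center") if 200<np.mean(d["extent"][::2])<350]
print(L[0]["extent"],*fit(s,"stone_center",L[0]["mask"],(.442,-.247,-.02)))
ign=(cv2.dilate(L[0]["mask"].astype(np.uint8),np.ones((3,3)))>0)
for d in masks_of("wrist","place_stone_top")[:1]: print(d["extent"],*fit(s,"place_stone_top",d["mask"],(.439,-.2476,-.02),ign))
E
```

```text
[ 0.44023085 -0.24921667  0.12695292] [ 3.14073525e+00 -9.09536034e-04 -2.20606405e-02]
[253.8, 117.6, 295.6, 294.3] [ 0.44127178 -0.24718309 -0.0165725 ] 0.022577524185180664
[227.7, 98.1, 313.9, 300.2] [ 0.43809171 -0.2478391  -0.01457614] 0.043709516525268555
```

Emit:
apply_moves(
  commands=[
    [0,0,0.004,0.0005,0,-0.04,80],
    [0,0,0.004,0.0005,0,-0.08,80],
    [0,0,0.004,0.0005,0,-0.104,80],
    [0,0,0.004,0.0005,0,-0.1085,80],
    [0,0,0.004,0.0005,0,-0.1085,40],
  ],
)

```text
time: 34.1
tool_pos: [0.4407, -0.2482, 0.0175]
ee_rot: [-3.141, 0.001, -0.017]
wrist_force: [0.3, 0.3, -0.1]
width: 0.0704
finger_force: 0.0
```

Emit:
apply_moves(
  commands=[
    [0,0,0,0,0,0,10],
    [0,0,0,0,0,0,10],
    [0,0,0,0,0,0,10],
    [0,0,0,0,0,0,10],
    [0,0,0,0,0,0.003,10],
  ],
)

```text
time: 34.6
tool_pos: [0.4408, -0.2478, 0.0207]
ee_rot: [-3.141, 0.001, -0.016]
wrist_force: [0.3, -0.2, -4.6]
width: 0.0339
finger_force: 30.0
```

Emit:
apply_moves(
  commands=[
    [0,0,0,0,0,0.001,10],
    [0,0,0,-0.0015,0,0.001,10],
    [0,0,0,-0.003,0,0.001,10],
    [0,0,0,-0.003,0,0.001,10],
    [0,0,0,-0.003,0,0.001,10],
  ],
)

```text
time: 35.1
tool_pos: [0.4378, -0.2481, 0.0215]
ee_rot: [-3.141, 0.0, -0.016]
wrist_force: [0.3, -0.3, -3.6]
width: 0.0341
finger_force: 30.0
```

Emit:
apply_moves(
  commands=[
    [0,0,0,0,0,-0.002,10],
    [0,0,0,0,0,-0.0038,10],
    [0,0,0,0,0,-0.0038,10],
    [0,0,0,0,0,-0.0038,10],
    [0,0,0,0,0,-0.0038,10],
  ],
)

```text
time: 35.6
tool_pos: [0.4384, -0.2484, 0.0197]
ee_rot: [3.141, -0.001, -0.016]
wrist_force: [-2.5, 2.2, 5.5]
width: 0.034
finger_force: 30.0
```

Emit:
apply_moves(
  commands=[
    [0,0,0,0,0,0.001,10],
    [0,0,0,0,0,0.001,60],
    [0,0,0,0,0,0.001,70],
    [0,0,0,0,0,0.001,70],
    [0,0,0,0,0,0.001,70],
  ],
)

```text
time: 36.1
tool_pos: [0.4382, -0.2483, 0.019]
ee_rot: [3.141, -0.0, -0.016]
wrist_force: [-0.9, 0.2, 0.1]
width: 0.0625
finger_force: 0.0
```

Emit:
apply_moves(
  commands=[
    [0,0,0,0,0,0.03,80],
    [0,0,0,0,0,0.07,80],
    [0,0,0,0,0,0.108,80],
    [0,0,0,-0.02,-0.035,0.12,80],
    [0,0,0,-0.045,-0.07,0.12,80],
  ],
)

```text
time: 36.6
tool_pos: [0.3949, -0.3198, 0.1428]
ee_rot: [3.136, -0.006, -0.013]
wrist_force: [0.0, -0.5, -0.4]
width: 0.0754
finger_force: 0.0
```

Emit:
apply_moves(
  commands=[
    [0,0,0,-0.03,-0.03,0.01,80],
    [0,0,0,-0.06,-0.06,0.02,80],
    [0,0,0,-0.085,-0.085,0.02,80],
    [0,0,0,-0.1,-0.1,0.02,80],
    [0,0,0,-0.1,-0.1,0.02,80],
  ],
)

```text
time: 37.1
tool_pos: [0.2912, -0.4199, 0.1589]
ee_rot: [3.141, 0.001, -0.02]
wrist_force: [1.2, 0.6, 0.1]
width: 0.0751
finger_force: 0.0
```

```bash
python3 - <<'E'
from h import *
s=snapshot("top")
v=cv2.resize(s["pixels"][80:280,130:420],None,fx=2.7,fy=2.7,interpolation=cv2.INTER_CUBIC); cv2.imwrite("pics/t4.png",v[...,::-1])
g=(.4387,-.2476,-.02); px=(378,223)
print(*fit(s,"stone_center",near("top","stone_center",px),g), get_obs()["tool_pos"])
E
```

```text
[ 0.44106756 -0.24887681 -0.02079713] 0.06953120231628418 [ 0.29310133 -0.41804636  0.15879459]
```

View pics/t4.png

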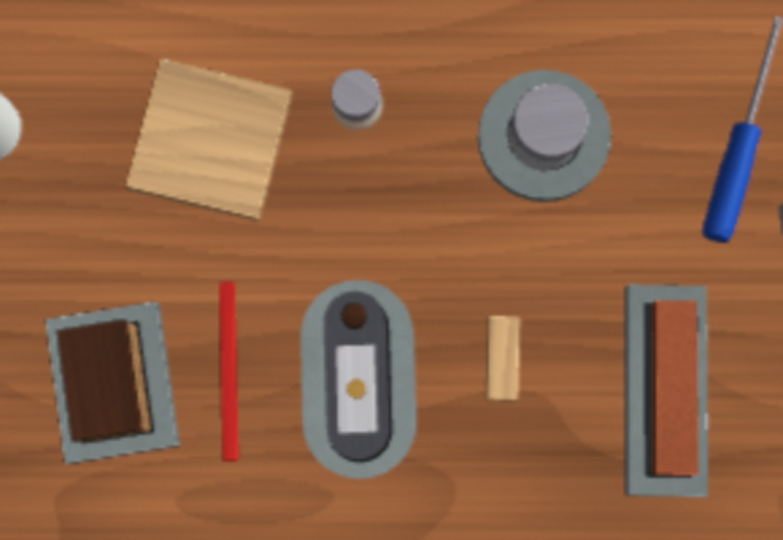

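The final picture shows the stone at (673,388) centred on its board, with the others unchanged. I hand the job in.

```bash
python3 -c "
from bench import *
print(close_job())"
```

```text
the job is handed in; nothing more can be done
None
```

The plane, tin, cork block and oilstone each lie on their own shadow board, the spare board is empty, and I handed the job in at about 37 s of the 115 s allowed; the verdict was not returned.

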